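# Deburr the cable hole of a printer riser

## Robot

A 7-joint arm with a two-finger parallel gripper is mounted at the origin on the work surface. World frame = base frame: x ahead of the robot, y to its left, z up, the work surface at z = 0. Lengths are in m, angles in rad, forces in N, time in s.
With the tool pointing down it reaches from about 0.35 to 0.9 m from the base axis. Payload 19.9 kg.
Tool frame: the origin (TCP) lies where the fingers leave the gripper's body, on its centre line; the fingertips stand 97 mm ahead of it and the grasp point (between the pads) lies 78 mm ahead of it; z points along the fingers, y is the line along which they close (so a half turn about z gives the same grasp; the last joint's range is limited). The gripper opens to 94 mm and grips with 3 to 60 N. Pads are 16 mm wide; open, the fingers measure 119 mm over their backs; the gripper's body (75 mm by 177 mm) begins 78 mm behind the grasp point.
Start: joints at [-1.173, 0.417, -0.01, 1.614, 0.005, 1.111, -0.053], TCP at [0.266, 0.566, 0.303] pointing down, gripper open.
Joint ranges: [-2.81, 2.81], [-0.39, 2.02], [-1.27, 1.25], [0.06, 2.57], [-1.19, 4.33], [0.19, 2], [-2.82, 2.82]. Speed limits (rad/s): [1.89, 1.89, 2.39, 2.39, 3.01, 3.01, 3.01].

## Interface

Orientations are given as a rotation vector (axis times angle).
In Python, from station import arm, optics, workorder gives the robot as it stands.
- The arm moves only by the shell command python3 -m creep 'ROWS' [FORCE]. ROWS is JSON, a list of rows, each a list of 5 numbers: the opening, from 0 (shut) to 1 (fully open), then the shift along the tool's x, y, z in mm, then the turn about the tool's z in units of 5 degrees (1.0 is 5 degrees). In form: [[fingers, dx, dy, dz, twist], ...]. A call has 1 to 10 rows; each row is the pose to reach, as a shift and turn from the pose commanded when the call began, along the tool's axes at that moment; what a row does not reach only later rows make up. A row lasts 1/10 s, in which the tool goes at most 50 mm and 8.59 degrees, less where a joint would pass 70% of its speed; a pose out of reach is approached as far as the arm can. A call with a gripper value outside its range is refused whole. The fingers move at their own pace and stop on an object; FORCE is the grip in N (left out, the last holds). Time passes only in rows, so rows that repeat a pose let the fingers close. It gives the time, the measured TCP pose, the force, the opening and the grip force at its end, in the units of the state.
- arm.read_state(): the state, without advancing time (a new reading comes with each control period).
- optics.capture(name): name is "side" or "top"; returns a dict with "img" (480x640x3 uint8, red, green, blue), "camera_matrix" (3x3 intrinsics, pixels), "D" ([k1, k2, p1, p2, k3] as OpenCV has them; the pictures are not rectified), "extrinsics" (4x4, takes a point from world to camera coordinates). Camera axes: x right, y down, z forward; pixel columns grow to the right and rows downward; lengths in m; the calibration is good to about 2 mm. A picture is of the moment at which its call begins. There is no depth.
- workorder.hand_in(): hands the job in; it is judged then, once.
The state is a dict: "time": time; "joint_pos": joint angles; "dq": joint speeds; "joint_efforts": joint torques, N m; "position": TCP position; "tool_rot": TCP orientation; "wrist_force": force on the tool from outside, world axes, zero at the start; "ft_torque": the same for the moment, N m; "grip_width": finger opening in m; "grasp_force": force on a finger pad.
Only numpy, scipy, OpenCV 4.12 (cv2) and the standard library are available. Lean on these libraries where they do the work, as an engineer would, in place of code of your own. Each camera call takes 0.05 s, during which the arm holds its last target. There are 200 camera calls.

## Task

The big cable hole in the steel printer riser still has a sharp edge. Take the deburring tool from its stand, put its blade into the hole and run it all the way round, clockwise seen from above, starting and finishing on the side next to the fitted black grommet and keeping the blade lightly but steadily pressed against the edge, never hard. Then put the tool back upright in its stand, fully seated, let go, and leave everything else where it is.

Things in the scene. Friction and masses are not known exactly. Their poses are not given: they have to be found in the camera images.
- riser: plain steel riser, screwed down: flat deck 120 mm (its x) by 200 mm (its y), 6 mm thick, top face 56 mm above the bench, open underneath, on 6 mm walls at its short ends. A 60 mm round cable hole at x 0, y -45 mm; a second hole at x 0, y +50 mm is filled by a flat black grommet, 34 mm across, 3 mm high. Origin: bench level below the deck's middle; z up
- hole (a point): centre of the 60 mm cable hole, at the deck's top face; axes as the riser's: +y points to the fitted grommet, z up. Clockwise from above runs +y, +x, -y, -x, +y. The edge is a vertical wall 6 mm deep, open below, with 50 mm of free room under the deck
- tool: deburring tool, 0.17 kg, standing upright in the stand. Origin: on its axis at the underside of the round collar (38 mm across, 5 mm thick); z up along the handle. Above: square black handle 22 x 22 mm, sides along its x and y, up to 85 mm. Below: round shank 21 mm across down to -20 mm, then the blade to -45 mm
- shank_end (a point): point on the tool's axis, 20 mm below its origin, where the round steel blade (8 mm across, 25 mm long) starts. The blade is parallel to the axis but its worn chuck makes it stand 3.5 to 6.5 mm off, any way; it stays so, differs each time and is not measured. All is stiff: press with 3 to 7 N; 12 N is too hard. With this point 1 to 21 mm above the deck's top the blade does the work
- stand: grey block 76 x 76 mm, 60 mm high, on a 110 x 110 mm steel foot 6 mm thick, fixed to the bench; a square well 28 x 28 mm and 54 mm deep, open at the top, takes the tool's shank and blade, and the tool's collar rests on the block's top. Origin: bench level below its middle
- mouth (a point): centre of the stand's well at the block's top face (60 mm above the bench); the seated tool's origin lies here (within the well's slack); z up
- spare_grommet: loose black plastic ring 32 mm across, 10 mm high, lying on the riser's deck near a corner; origin: centre of its underside. A bystander
- marker: marker pen 135 mm long, 16 mm thick, lying on the bench between riser and stand; origin below its middle. A bystander
- tape_roll: roll of brown parcel tape lying flat, 110 mm across, 48 mm high; origin: centre of its underside. A bystander
- label_roll: roll of white labels lying flat, 120 mm across, 58 mm high; origin: centre of its underside. A bystander
- scanner: small black hand scanner, 50 x 90 mm, 36 mm high; origin: below its middle. A bystander
- screwdriver: screwdriver about 200 mm long lying on the bench; origin below its middle. A bystander
- carton: small closed cardboard carton 160 x 100 mm, 70 mm high; origin: centre of its underside. A bystander
Mind the look-alikes: they are no part of the job. What is shaped like the tool but turquoise is not meant. Leave any orange look-alike of the riser alone.

How it is judged:
On the way, in this order (a step that is already met when the one before it is completed fails the run):
1. the tool is lifted out of its stand (z of tool in the frame of mouth above 0.05 m), for 0.1 s.
2. blade in the hole and rubbing its edge: grommet side (z of tool in the frame of hole between 0.021 and 0.041 m and contact force between tool and riser above 1.5 N and x of tool in the frame of hole between -0.0075 and 0.0075 m and y of tool in the frame of hole between 0.0095 and 0.034 m), for 0.2 s.
3. blade in the hole and rubbing its edge: first eighth (z of tool in the frame of hole between 0.021 and 0.041 m and contact force between tool and riser above 1.5 N and x of tool in the frame of hole between 0.0095 and 0.034 m and y of tool in the frame of hole between 0.0095 and 0.034 m), for 0.2 s.
4. blade in the hole and rubbing its edge: second eighth (z of tool in the frame of hole between 0.021 and 0.041 m and contact force between tool and riser above 1.5 N and x of tool in the frame of hole between 0.0095 and 0.034 m and y of tool in the frame of hole between -0.0075 and 0.0075 m), for 0.2 s.
5. blade in the hole and rubbing its edge: third eighth (z of tool in the frame of hole between 0.021 and 0.041 m and contact force between tool and riser above 1.5 N and x of tool in the frame of hole between 0.0095 and 0.034 m and y of tool in the frame of hole between -0.034 and -0.0095 m), for 0.2 s.
6. blade in the hole and rubbing its edge: half way, side away from the grommet (z of tool in the frame of hole between 0.021 and 0.041 m and contact force between tool and riser above 1.5 N and x of tool in the frame of hole between -0.0075 and 0.0075 m and y of tool in the frame of hole between -0.034 and -0.0095 m), for 0.2 s.
7. blade in the hole and rubbing its edge: fifth eighth (z of tool in the frame of hole between 0.021 and 0.041 m and contact force between tool and riser above 1.5 N and x of tool in the frame of hole between -0.034 and -0.0095 m and y of tool in the frame of hole between -0.034 and -0.0095 m), for 0.2 s.
8. blade in the hole and rubbing its edge: sixth eighth (z of tool in the frame of hole between 0.021 and 0.041 m and contact force between tool and riser above 1.5 N and x of tool in the frame of hole between -0.034 and -0.0095 m and y of tool in the frame of hole between -0.0075 and 0.0075 m), for 0.2 s.
9. blade in the hole and rubbing its edge: seventh eighth (z of tool in the frame of hole between 0.021 and 0.041 m and contact force between tool and riser above 1.5 N and x of tool in the frame of hole between -0.034 and -0.0095 m and y of tool in the frame of hole between 0.0095 and 0.034 m), for 0.2 s.
10. blade in the hole and rubbing its edge: back at the grommet side (all of step 2), for 0.2 s.
At the end, for the whole second after the job is handed in: The tool stands at rest and released in its stand: its origin within 8 mm sideways and 4 mm in height of the well's mouth, upright within 0.08 rad (horizontal distance between tool and mouth below 0.008 m and z of tool in the frame of mouth between -0.004 and 0.004 m and angle between tool's own z axis and vertical below 0.08 rad and linear speed of tool below 0.02 m/s); the robot touches nothing.
It fails at once if the blade is pressed too hard: the tool bears on the riser with more than 12 N (contact force between tool and riser above 12 N).
It fails at once if the robot itself touches the riser hard (contact force between any of the arm, the fingers and riser above 20 N).
It fails at once if the tool is dropped or laid over (angle between tool's own z axis and vertical above 0.8 rad).
It fails at once if a bystander is moved more than 20 mm (distance of any of spare_grommet, marker, tape_roll, label_roll, scanner, screwdriver, carton from where it was at the start of the episode above 0.02 m).
It also fails if it takes over 72 s, if anything falls off the work surface, if the arm or the gripper's body presses on something with over 40 N, if the wrist force passes 120 N, or if a joint passes its speed limit or range.

## Working session

There is one attempt and no reset: what is moved stays moved. The work goes in short steps, Python scripts to look and compute and a shell command to move; the robot and the scene stay as the last step left them, time stands still between calls to the robot, and variables do not carry over. Pictures are saved under pics/ and viewed, at most 10 in all, crops included, and the job is handed in when it is done.

```bash
ls; mkdir -p pics
python3 - <<'E'
from station import arm, optics
import cv2,numpy as np,pickle
s=arm.read_state(); print({k:np.round(v,3).tolist() for k,v in s.items()})
d={}
for n in("top","side"):
    c=optics.capture(n); d[n]=c
    cv2.imwrite(f"pics/{n}0.png",c["img"][:,:,::-1])
    print(n,np.round(c["camera_matrix"],1).tolist(),c["D"],np.round(c["extrinsics"],3).tolist())
pickle.dump(d,open("cap0.pkl","wb"))
E
```

```text
pics
{'time': 0.0, 'joint_pos': [-1.173, 0.418, -0.01, 1.614, 0.005, 1.111, -0.053], 'dq': [0.0, 0.0, -0.0, 0.001, 0.0, 0.002, -0.001], 'joint_efforts': [-0.001, -85.124, 0.638, -42.599, -0.049, 0.019, 0.0], 'position': [0.265, 0.566, 0.302], 'tool_rot': [-0.684, -3.066, 0.002], 'wrist_force': [-0.027, 0.016, -0.708], 'ft_torque': [-0.074, 0.007, -0.027], 'grasp_force': 0.0, 'grip_width': 0.094}
top [[578.9, 0.0, 319.0], [0.0, 578.9, 243.7], [0.0, 0.0, 1.0]] [-0.18106405  0.          0.          0.          0.        ] [[0.026, -1.0, 0.002, -0.016], [-0.995, -0.026, -0.094, 0.519], [0.094, 0.001, -0.996, 1.459], [0.0, 0.0, 0.0, 1.0]]
side [[558.7, 0.0, 320.6], [0.0, 558.7, 241.7], [0.0, 0.0, 1.0]] [-0.0411405  0.         0.         0.         0.       ] [[0.948, -0.318, -0.015, -0.493], [-0.178, -0.489, -0.854, 0.163], [0.264, 0.813, -0.52, 1.153], [0.0, 0.0, 0.0, 1.0]]
```

View pics/top0.png

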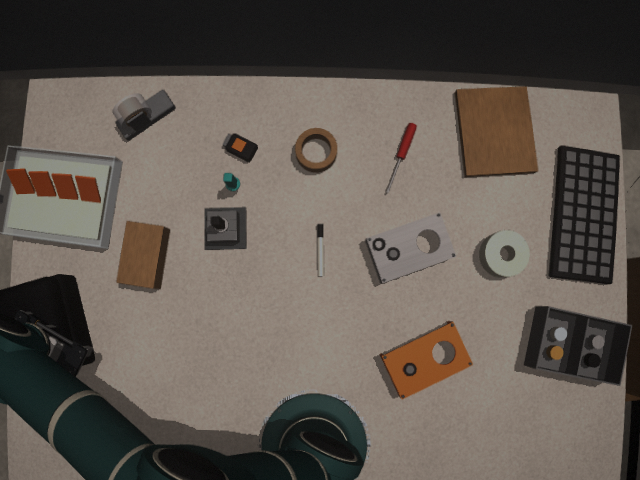

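View pics/side0.png

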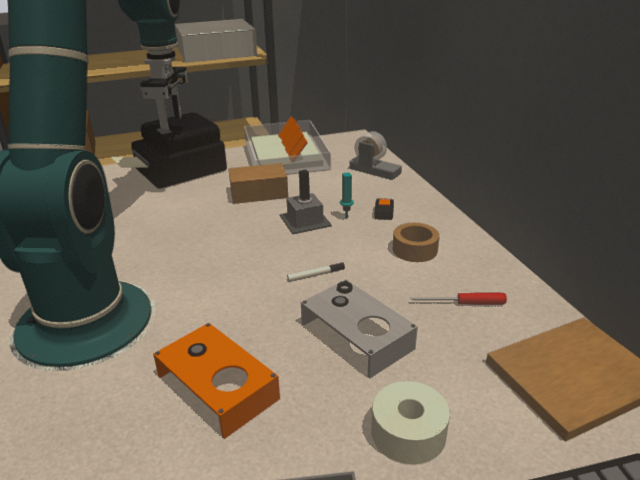

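The top view shows the grey riser with its 60 mm hole at (428,241). The fitted grommet is at (393,254) and the spare is at the corner, (378,244). The stand is at (225,228).

Candidates for the tool:
- The black-handled tool in the stand, top (220,224) and side (304,185). I choose this one.
- The turquoise look-alike, top (231,182) and side (347,190). Rejected.

Candidates for the riser:
- The grey one, top (410,248). I choose this one.
- The orange one, top (425,360). Rejected.

```bash
cat > h.py <<'E'
import cv2,numpy as np,pickle
from station import arm, optics
def und(c,uv):
    return cv2.undistortPoints(np.float64(uv).reshape(-1,1,2),c["camera_matrix"],np.float64(c["D"])).reshape(-1,2)
def ray(c,uv,z):
    "pixels -> world points on plane z"
    E=c["extrinsics"];R,t=E[:3,:3],E[:3,3]
    d=np.c_[und(c,uv),np.ones(len(und(c,uv)))]@R; o=-R.T@t
    return o+d*((z-o[2])/d[:,2])[:,None]
def tri(c1,p1,c2,p2):
    X=cv2.triangulatePoints(c1["extrinsics"][:3],c2["extrinsics"][:3],und(c1,[p1]).T,und(c2,[p2]).T)
    return (X[:3]/X[3]).ravel()
def proj(c,P):
    E=c["extrinsics"]
    return cv2.projectPoints(np.float64(P).reshape(-1,1,3),cv2.Rodrigues(E[:3,:3])[0],E[:3,3],c["camera_matrix"],np.float64(c["D"]))[0].reshape(-1,2)
E
python3 - <<'E'
from h import *
d=pickle.load(open("cap0.pkl","rb"))
t,s=d["top"]["img"],d["side"]["img"]
a=cv2.resize(t[195:265,190:260],(400,400),interpolation=cv2.INTER_CUBIC)
b=cv2.resize(t[205:295,355:465],(400,327),interpolation=cv2.INTER_CUBIC)
e=cv2.resize(s[160:240,270:350],(400,400),interpolation=cv2.INTER_CUBIC)[:, :]
im=np.zeros((400,800,3),np.uint8);im[:,:400]=a;im[:,400:]=e
im=np.vstack([im,np.zeros((200,800,3),np.uint8)])
b=cv2.resize(t[212:287,360:460],(266,200),interpolation=cv2.INTER_CUBIC);im[400:,:266]=b
f=cv2.resize(s[275:375,295:420],(250,200),interpolation=cv2.INTER_CUBIC);im[400:,300:550]=f
cv2.imwrite("pics/crop1.png",im[:,:,::-1])
# hole: bench-coloured blobs inside riser
g=cv2.cvtColor(t,cv2.COLOR_RGB2HSV)
print(g[241,428],g[248,410],g[235,400],g[275,350],g[254,393],g[224,220],g[238,228])
E
```

```text
[15 40 76] [  9  19 134] [  8  20 138] [ 13  43 143] [ 5 16 94] [12 49 26] [10 18 83]
```

View pics/crop1.png

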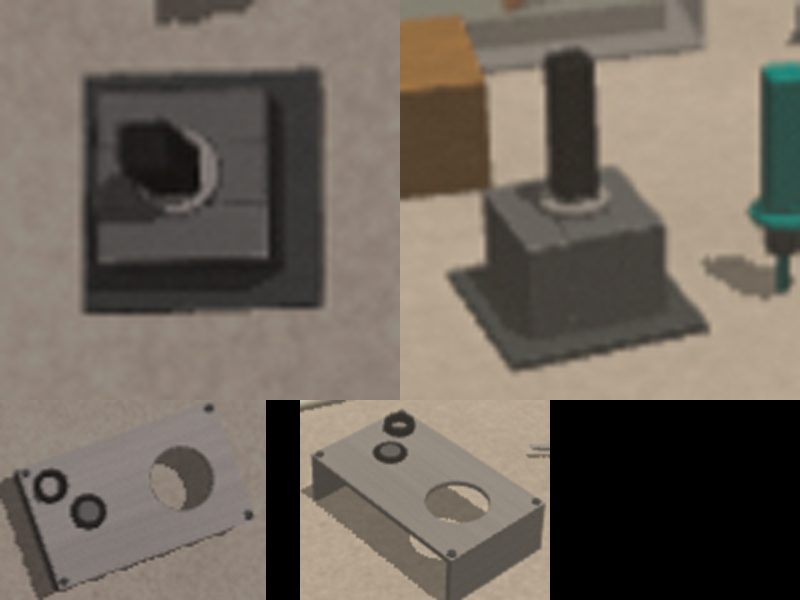

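The crop confirms the choices. The tool in the grey stand has a black square handle, aligned with the stand, with the block top at about top px 207–237 × 211–241. The grey riser has the open hole, the flat fitted grommet, and the spare ring at its corner.

Run:
```python
from h import *
d=pickle.load(open("cap0.pkl","rb"));T,S=d["top"],d["side"]
def hole(c,roi,name):
    x0,y0,x1,y1=roi
    im=cv2.resize(c["img"][y0:y1,x0:x1],None,fx=4,fy=4,interpolation=cv2.INTER_CUBIC)
    g=cv2.GaussianBlur(cv2.cvtColor(im,cv2.COLOR_RGB2HSV),(9,9),0)
    m=cv2.morphologyEx(((g[:,:,1]>29)).astype(np.uint8),cv2.MORPH_OPEN,np.ones((9,9)))
    k=[q for q in cv2.findContours(m,cv2.RETR_LIST,cv2.CHAIN_APPROX_NONE)[0] if cv2.contourArea(q)>600]
    for q in k:
        uv=(q.reshape(-1,2)+.5)/4-.5+[x0,y0]
        P=ray(c,uv,.056)[:,:2]*1000
        (x,y),(a,b),_=cv2.fitEllipse(P.astype(np.float32).reshape(-1,1,2))
        print(name,"hole",round(x,1),round(y,1),"axes",round(a,1),round(b,1))
def grom(c,roi,name):
    x0,y0,x1,y1=roi
    im=cv2.resize(c["img"][y0:y1,x0:x1],None,fx=4,fy=4,interpolation=cv2.INTER_CUBIC)
    m=(cv2.cvtColor(im,cv2.COLOR_RGB2GRAY)<75).astype(np.uint8)
    for q in cv2.findContours(m,cv2.RETR_EXTERNAL,cv2.CHAIN_APPROX_NONE)[0]:
        if cv2.contourArea(q)>500:
            uv=(q.reshape(-1,2)+.5)/4-.5+[x0,y0]
            P=ray(c,uv,.059)[:,:2]*1000
            (x,y),(a,b),_=cv2.fitEllipse(P.astype(np.float32).reshape(-1,1,2));print(name,"grommet",round(x,1),round(y,1),round(a,1),round(b,1))
hole(T,(410,222,447,260),"top");hole(S,(352,308,396,343),"side")
grom(T,(371,235,404,265),"top");grom(S,(328,290,352,310),"side")
print("block top",ray(T,[[222,225.8]],.06)*1000,"foot",ray(T,[[225.4,228.6]],.006)*1000)
print("foot corners",np.round(ray(T,[[204.5,208],[246,207.2],[246.3,249],[204.8,249.6]],.006)*1000))
print("handle top",tri(T,(190+142/5.714,195+144/5.714),S,(304.3,170.5))*1000)
s=arm.read_state();print(s["position"],cv2.Rodrigues(s["tool_rot"])[0])
```

```text
top hole 529.6 -276.7 axes 58.9 59.0
side hole 533.2 -273.7 axes 97.5 117.8
top grommet 495.8 -187.9 32.7 33.2
top grommet 518.8 -151.5 30.8 33.2
side grommet 497.0 -189.2 29.7 31.1
side grommet 517.0 -161.7 11.1 31.3
block top [[554.61437311 242.99758913  60.        ]] foot [[554.00753834 242.9634446    6.        ]]
foot corners [[607. 301.   6.]
 [612. 191.   6.]
 [502. 186.   6.]
 [498. 295.   6.]]
handle top [558.89865361 245.59814242 145.96647996]
[0.26543187 0.56559784 0.30211652] [[-9.05271215e-01  4.24833937e-01 -3.92344072e-04]
 [ 4.24834113e-01  9.05270682e-01 -9.83622347e-04]
 [-6.26985686e-05 -1.05712614e-03 -9.99999439e-01]]
```

Hole is at (529.6, -276.7) with riser +y at yaw 110.8°, and the stand is at (554.5, 243) with yaw 2.8°. Moving above the tool now.

```bash
python3 -m creep '[[1,-399,-168,0,-5.6],[1,-399,-168,0,-5.6],[1,-399,-168,0,-5.6],[1,-399,-168,0,-5.6],[1,-399,-168,0,-5.6],[1,-399,-168,0,-5.6],[1,-399,-168,0,-5.6],[1,-399,-168,0,-5.6],[1,-399,-168,0,-5.6],[1,-399,-168,0,-5.6]]'
python3 - <<'E'
from h import *
s=arm.read_state();print({k:np.round(s[k],4).tolist() for k in("time","position","tool_rot","wrist_force","joint_pos")})
for n in("top","side"):
    c=optics.capture(n); cv2.imwrite(f"pics/{n}1.png",c["img"][:,:,::-1])
    print(n,proj(c,[[.555,.243,.145],[.555,.243,.06]]))
    if n=="side": cv2.imwrite("pics/side1c.png",cv2.resize(c["img"][60:240,220:400,::-1],(540,540),interpolation=cv2.INTER_CUBIC))
E
```

```text
time: 1.1
position: [0.5587, 0.2384, 0.3023]
tool_rot: [-0.066, 3.14, -0.004]
wrist_force: [0.3, -0.6, -1.0]
grip_width: 0.0935
grasp_force: 0.0
{'time': 1.1, 'position': [0.5587, 0.2384, 0.3023], 'tool_rot': [-0.0663, 3.1403, -0.0038], 'wrist_force': [0.2739, -0.564, -0.9763], 'joint_pos': [-0.514, 0.3865, 0.0766, 1.6624, -0.0297, 1.0944, 1.1836]}
top [[216.12946788 221.19155413]
 [222.00559982 225.64818415]]
side [[302.46076495 171.545932  ]
 [303.50012695 201.30309252]]
```

View pics/side1c.png

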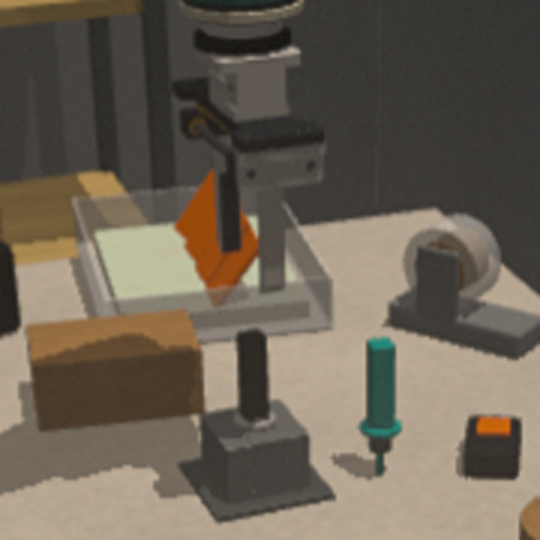

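Gripper is above the black handle (crop 253,330); the turquoise one stays well to the right. Descending.

```bash
python3 -m creep '[[1,0,0,40,0],[1,0,0,80,0],[1,0,0,115,0],[1,0,0,130,0],[1,0,0,136,0],[1,0,0,136,0],[1,0,0,136,0]]'
python3 - <<'E'
from h import *
s=arm.read_state();print({k:np.round(s[k],4).tolist() for k in("position","tool_rot","wrist_force")})
E
```

```text
time: 1.9
position: [0.5559, 0.2447, 0.1682]
tool_rot: [-0.079, 3.139, 0.001]
wrist_force: [-0.1, -0.2, 0.4]
grip_width: 0.094
grasp_force: 0.0
{'position': [0.5559, 0.2447, 0.1682], 'tool_rot': [-0.0789, 3.1388, 0.0014], 'wrist_force': [-0.1474, -0.1986, 0.4477]}
```

```bash
python3 -m creep '[[0.6,0,-1,1,0],[0.2,0,-1,1,0],[0,0,-1,1,0],[0,0,-1,1,0],[0,0,-1,1,0],[0,0,-1,1,0],[0,0,-1,1,0],[0,0,-1,1,0]]' 50
```

```text
time: 2.7
position: [0.5554, 0.2432, 0.1656]
tool_rot: [0.078, -3.141, 0.0]
wrist_force: [0.5, 2.4, 0.7]
grip_width: 0.0336
grasp_force: 1.1
```

```bash
python3 -m creep '[[0,0,-1,1,0],[0,0,-1,1,0],[0,0,-1,1,0],[0,0,-1,1,0]]' 50;python3 - <<'E'
from h import *
s=arm.read_state();print({k:np.round(s[k],4).tolist() for k in("position","tool_rot","wrist_force","ft_torque","grip_width")})
E
```

```text
time: 3.1
position: [0.5554, 0.2436, 0.1649]
tool_rot: [-0.08, 3.14, 0.003]
wrist_force: [0.0, 8.4, 1.2]
grip_width: 0.0218
grasp_force: 50.0
{'position': [0.5554, 0.2436, 0.1649], 'tool_rot': [-0.0801, 3.1399, 0.0028], 'wrist_force': [0.0132, 8.4292, 1.1943], 'ft_torque': [1.919, 0.0274, 0.0272], 'grip_width': 0.0218}
```

```bash
python3 -m creep '[[0,0,1,-20,0],[0,0,1,-50,0],[0,0,1,-80,0],[0,0,1,-100,0],[0,0,1,-100,0],[0,0,1,-100,0]]';python3 - <<'E'
from h import *
s=arm.read_state();print({k:np.round(s[k],4).tolist() for k in("position","tool_rot","wrist_force","ft_torque","grip_width")})
p=s["position"];R=cv2.Rodrigues(s["tool_rot"])[0]
for n in("top","side"):
    c=optics.capture(n);q=proj(c,[p+R@[0,0,.078-.085+.027],p+R@[0,0,.078+.027]])
    print(n,q); x,y=q[1].astype(int)
    cv2.imwrite(f"pics/{n}2.png",cv2.resize(c["img"][max(y-60,0):y+60,x-60:x+60,::-1],(480,480),interpolation=cv2.INTER_CUBIC))
E
python3 -c "
import cv2,numpy as np
cv2.imwrite('pics/lift.png',np.hstack([cv2.resize(cv2.imread(f'pics/{n}2.png'),(400,400)) for n in('top','side')]))"
```

```text
time: 3.7
position: [0.5552, 0.243, 0.2641]
tool_rot: [0.078, -3.14, 0.0]
wrist_force: [-0.1, 0.4, -2.3]
grip_width: 0.0216
grasp_force: 50.0
{'position': [0.5552, 0.243, 0.2641], 'tool_rot': [0.0783, -3.1403, 0.0004], 'wrist_force': [-0.0707, 0.4047, -2.3329], 'ft_torque': [0.0327, 0.0383, -0.0054], 'grip_width': 0.0216}
top [[208.31941175 215.17064721]
 [215.10121482 220.32892973]]
side [[301.24708299 134.48165205]
 [302.34812787 166.41976113]]
```

View pics/lift.png

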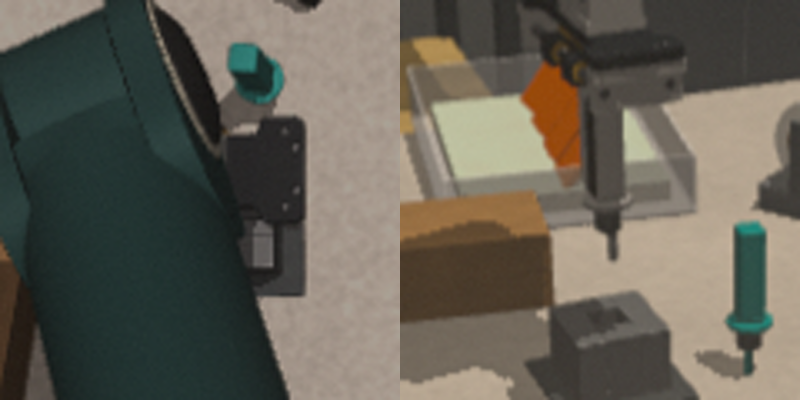

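The tool is held upright, with the blade below the shank, and the stand is empty. Carrying it over the hole and turning the gripper's y onto the riser's y.

```bash
python3 -m creep '[[0,5,-50,0,-0.4],[0,10,-100,0,-0.8],[0,15,-150,0,-1.2],[0,20,-200,0,-1.6],[0,25,-250,0,-2],[0,30,-300,0,-2.4],[0,35,-350,0,-2.8],[0,40,-400,0,-3.2],[0,45,-450,0,-3.6],[0,50,-495,0,-3.6]]'; python3 -m creep '[[0,1.4,-22.8,0,0],[0,1.4,-22.8,0,0],[0,1.4,-22.8,0,0]]'
cat > st.py <<'E'
from h import *
s=arm.read_state();p=s["position"];R=cv2.Rodrigues(s["tool_rot"])[0]
a=np.deg2rad(110.8-90);ex=np.array([np.cos(a),np.sin(a)]);ey=np.array([-ex[1],ex[0]])
d=p[:2]-[.5296,-.2767];f=s["wrist_force"]
print("t",round(s["time"],2),"hole xy mm",np.round([d@ex*1e3,d@ey*1e3],2),"toolz",round((p[2]-.105-.056)*1e3,1),"yaw y",np.round(np.degrees(np.arctan2(R[1,1],R[0,1])),2),"tilt",np.round(np.degrees(np.arccos(-R[2,2])),2),"F hole",np.round([f[:2]@ex,f[:2]@ey,f[2]],2),"grip",round(s["grip_width"],4))
E
python3 st.py
```

```text
time: 4.8
position: [0.5293, -0.2559, 0.2636]
tool_rot: [0.57, -3.088, -0.001]
wrist_force: [1.8, -0.1, -2.3]
grip_width: 0.0218
grasp_force: 50.0
time: 5.1
position: [0.5366, -0.2754, 0.2634]
tool_rot: [0.567, -3.088, -0.002]
wrist_force: [0.7, 0.9, -1.0]
grip_width: 0.022
grasp_force: 50.0
t 5.1 hole xy mm [ 6.97 -1.3 ] toolz 102.4 yaw y 110.82 tilt 0.11 F hole [ 0.98  0.6  -1.03] grip 0.022
```

```bash
python3 -m creep '[[0,7,1.3,10,0],[0,7,1.3,30,0],[0,7,1.3,55,0],[0,7,1.3,70,0],[0,7,1.3,76,0],[0,7,1.3,76,0],[0,7,1.3,76,0]]'; python3 st.py
```

```text
time: 5.8
position: [0.5302, -0.2768, 0.1894]
tool_rot: [-0.569, 3.089, -0.001]
wrist_force: [0.3, -0.5, -0.4]
grip_width: 0.0219
grasp_force: 50.0
t 5.8 hole xy mm [ 0.55 -0.32] toolz 28.4 yaw y 110.87 tilt 0.05 F hole [ 0.08 -0.57 -0.43] grip 0.0219
```

```bash
python3 -m creep '[[0,0.5,6,0,0],[0,0.5,12,0,0],[0,0.5,15,0,0],[0,0.5,15,0,0],[0,0.5,15,0,0]]'; python3 st.py
```

```text
time: 6.3
position: [0.5242, -0.2629, 0.1889]
tool_rot: [-0.569, 3.089, -0.0]
wrist_force: [0.2, -0.6, -1.7]
grip_width: 0.0217
grasp_force: 50.0
t 6.3 hole xy mm [-0.14 14.78] toolz 27.9 yaw y 110.87 tilt 0.02 F hole [-0.   -0.66 -1.67] grip 0.0217
```

```bash
python3 -m creep '[[0,0,1,0,0],[0,0,2,0,0],[0,0,2,0,0]]'; python3 st.py;  python3 -m creep '[[0,0,1,0,0],[0,0,1.5,0,0],[0,0,1.5,0,0]]'; python3 st.py
```

```text
time: 6.6
position: [0.5234, -0.261, 0.1887]
tool_rot: [0.569, -3.09, 0.0]
wrist_force: [-0.1, -0.3, -1.7]
grip_width: 0.0214
grasp_force: 50.0
t 6.6 hole xy mm [-0.23 16.85] toolz 27.7 yaw y 110.86 tilt 0.01 F hole [-0.22 -0.19 -1.66] grip 0.0214
time: 6.9
position: [0.5229, -0.2596, 0.1887]
tool_rot: [0.569, -3.09, 0.0]
wrist_force: [1.4, -0.6, -1.9]
grip_width: 0.0219
grasp_force: 50.0
t 6.9 hole xy mm [-0.21 18.36] toolz 27.7 yaw y 110.86 tilt 0.0 F hole [ 1.08 -1.08 -1.93] grip 0.0219
```

```bash
for i in 1 2; do :; done; python3 -m creep '[[0,0,1,0,0],[0,0,1,0,0]]'; python3 st.py;  python3 -m creep '[[0,0,1,0,0],[0,0,1,0,0]]'; python3 st.py
```

```text
time: 7.1
position: [0.5225, -0.2586, 0.1887]
tool_rot: [0.569, -3.09, 0.0]
wrist_force: [-0.2, 0.4, -0.5]
grip_width: 0.022
grasp_force: 50.0
t 7.1 hole xy mm [-0.18 19.41] toolz 27.7 yaw y 110.86 tilt 0.0 F hole [-0.05  0.42 -0.51] grip 0.022
time: 7.3
position: [0.5222, -0.2577, 0.1887]
tool_rot: [0.569, -3.09, 0.0]
wrist_force: [-0.1, 0.4, -1.9]
grip_width: 0.0215
grasp_force: 50.0
t 7.3 hole xy mm [-0.2 20.4] toolz 27.7 yaw y 110.87 tilt 0.0 F hole [ 0.01  0.42 -1.88] grip 0.0215
```

```bash
cat >> st.py <<'E'
import sys; sys.exit(int(np.hypot(*f[:2])>2.5))
E
python3 -m creep '[[0,0,1,0,0],[0,0,1,0,0]]' >/dev/null; python3 st.py &&  python3 -m creep '[[0,0,1,0,0],[0,0,1,0,0]]'>/dev/null && python3 st.py && python3 -m creep '[[0,0,1,0,0],[0,0,1,0,0]]'>/dev/null && python3 st.py && python3 -m creep '[[0,0,1,0,0],[0,0,1,0,0]]'>/dev/null && python3 st.py
```

```text
t 7.5 hole xy mm [-0.17 21.42] toolz 27.7 yaw y 110.86 tilt 0.0 F hole [-0.03  0.21 -1.64] grip 0.0216
t 7.7 hole xy mm [-0.19 22.42] toolz 27.7 yaw y 110.86 tilt 0.0 F hole [ 0.51 -0.58 -2.13] grip 0.0218
t 7.9 hole xy mm [-0.18 23.43] toolz 27.7 yaw y 110.87 tilt 0.0 F hole [-0.68 -0.31 -1.89] grip 0.0216
t 8.1 hole xy mm [-0.21 24.4 ] toolz 27.7 yaw y 110.86 tilt 0.0 F hole [-0.22 -0.42 -0.72] grip 0.0216
```

```bash
python3 -m creep '[[0,0,0.8,0,0],[0,0,0.8,0,0]]' >/dev/null; python3 st.py &&  python3 -m creep '[[0,0,0.8,0,0],[0,0,0.8,0,0]]'>/dev/null && python3 st.py && python3 -m creep '[[0,0,0.8,0,0],[0,0,0.8,0,0]]'>/dev/null && python3 st.py && python3 -m creep '[[0,0,0.8,0,0],[0,0,0.8,0,0]]'>/dev/null && python3 st.py && python3 -m creep '[[0,0,0.8,0,0],[0,0,0.8,0,0]]'>/dev/null && python3 st.py
```

```text
t 8.3 hole xy mm [-0.22 25.19] toolz 27.7 yaw y 110.86 tilt 0.0 F hole [ 0.18  0.66 -0.6 ] grip 0.022
t 8.5 hole xy mm [-0.24 25.97] toolz 27.7 yaw y 110.86 tilt 0.01 F hole [ 0.16  0.05 -0.74] grip 0.0221
t 8.7 hole xy mm [-0.2  26.78] toolz 27.7 yaw y 110.86 tilt 0.0 F hole [-0.46  0.43 -1.55] grip 0.0221
t 8.9 hole xy mm [-0.2  27.59] toolz 27.7 yaw y 110.86 tilt 0.0 F hole [-0.82 -0.42 -0.94] grip 0.0219
t 9.1 hole xy mm [-0.23 28.4 ] toolz 27.7 yaw y 110.87 tilt 0.01 F hole [-0.46 -0.35 -1.28] grip 0.0217
```

```bash
python3 -m creep '[[0,0,0.8,0,0],[0,0,0.8,0,0]]' >/dev/null; python3 st.py &&  python3 -m creep '[[0,0,0.8,0,0],[0,0,0.8,0,0]]'>/dev/null && python3 st.py && python3 -m creep '[[0,0,0.8,0,0],[0,0,0.8,0,0]]'>/dev/null && python3 st.py && python3 -m creep '[[0,0,0.8,0,0],[0,0,0.8,0,0]]'>/dev/null && python3 st.py && python3 -m creep '[[0,0,0.8,0,0],[0,0,0.8,0,0]]'>/dev/null && python3 st.py
```

```text
t 9.3 hole xy mm [-0.22 29.18] toolz 27.7 yaw y 110.86 tilt 0.0 F hole [-1.4   0.62 -1.85] grip 0.022
t 9.5 hole xy mm [-0.24 29.98] toolz 27.7 yaw y 110.86 tilt 0.0 F hole [ 0.11 -0.34 -1.17] grip 0.0218
t 9.7 hole xy mm [-0.19 30.8 ] toolz 27.7 yaw y 110.87 tilt 0.0 F hole [ 0.89 -0.52 -1.9 ] grip 0.022
t 9.9 hole xy mm [-0.2  31.61] toolz 27.7 yaw y 110.86 tilt 0.0 F hole [ 0.99  0.11 -1.95] grip 0.0217
t 10.1 hole xy mm [-0.23 32.25] toolz 27.7 yaw y 110.86 tilt 0.02 F hole [ 0.19  0.17 -1.62] grip 0.0216
```

```bash
python3 -m creep '[[0,0,0.4,0,0],[0,0,0.4,0,0]]' >/dev/null; python3 st.py &&  python3 -m creep '[[0,0,0.4,0,0],[0,0,0.4,0,0]]'>/dev/null && python3 st.py && python3 -m creep '[[0,0,0.4,0,0],[0,0,0.4,0,0]]'>/dev/null && python3 st.py
```

```text
t 10.3 hole xy mm [-0.26 32.45] toolz 27.8 yaw y 110.85 tilt 0.04 F hole [-0.16 -2.38 -2.28] grip 0.0216
t 10.5 hole xy mm [-0.27 32.69] toolz 27.8 yaw y 110.84 tilt 0.05 F hole [ 0.45 -4.26 -2.59] grip 0.022
```

Contact on the grommet side at command y≈32.2 mm, stiffness ≈4.5 N/mm. Probing the +x side for the blade's other offset.

```bash
python3 -m creep '[[0,0,-8,0,0],[0,-6,-18,0,0],[0,-14,-27,0,0],[0,-20,-27,0,0],[0,-22,-27,0,0],[0,-22,-27,0,0],[0,-22,-27,0,0]]' >/dev/null; python3 st.py &&  python3 -m creep '[[0,-1,0,0,0],[0,-1,0,0,0]]'>/dev/null && python3 st.py && python3 -m creep '[[0,-1,0,0,0],[0,-1,0,0,0]]'>/dev/null && python3 st.py && python3 -m creep '[[0,-1,0,0,0],[0,-1,0,0,0]]'>/dev/null && python3 st.py && python3 -m creep '[[0,-1,0,0,0],[0,-1,0,0,0]]'>/dev/null && python3 st.py
```

```text
t 11.2 hole xy mm [21.67  6.42] toolz 27.6 yaw y 110.87 tilt 0.02 F hole [ 0.49 -0.09 -1.27] grip 0.0218
t 11.4 hole xy mm [22.8   6.22] toolz 27.8 yaw y 110.86 tilt 0.01 F hole [-0.13 -0.9  -0.63] grip 0.0217
t 11.6 hole xy mm [23.53  6.09] toolz 27.7 yaw y 110.85 tilt 0.03 F hole [-1.39  0.38 -0.74] grip 0.0222
t 11.8 hole xy mm [24.08  5.98] toolz 27.6 yaw y 110.83 tilt 0.08 F hole [-5.68  0.99  1.76] grip 0.0221
```

```bash
cat > arc.py <<'E'
import sys,numpy as np
# commanded position now (hole frame, mm), arc from a0 to a1 deg clockwise from +y, radius r about c
X,Y,a0,a1,n,r,cx,cy=map(float,sys.argv[1:])
for a in np.radians(np.linspace(a0,a1,int(n)+1)[1:]):
    x,y=cx+r*np.sin(a),cy+r*np.cos(a); print(f"[0,{-(x-X):.1f},{y-Y:.1f},0,0]",end=",")
print(" end cmd",round(x,2),round(y,2))
E
python3 -m creep '[[0,8,0,0,0],[0,18,8,0,0],[0,24.9,18,0,0],[0,24.9,22,0,0],[0,24.9,25,0,0],[0,24.9,26.1,0,0],[0,24.9,26.6,0,0],[0,24.9,27.1,0,0],[0,24.9,27.1,0,0],[0,24.9,27.1,0,0]]'|head -1; python3 st.py; python3 arc.py -0.1 33.3 5 35 10 27.1 -2.5 6.3
```

```text
time: 12.8
t 12.8 hole xy mm [ 0.1  32.66] toolz 27.9 yaw y 110.85 tilt 0.07 F hole [ 3.21 -5.58 -2.47] grip 0.0216
[0,-1.4,-0.2,0,0],[0,-2.8,-0.4,0,0],[0,-4.2,-0.7,0,0],[0,-5.5,-1.1,0,0],[0,-6.9,-1.5,0,0],[0,-8.2,-2.1,0,0],[0,-9.5,-2.6,0,0],[0,-10.7,-3.3,0,0],[0,-12.0,-4.0,0,0],[0,-13.1,-4.8,0,0], end cmd 13.04 28.5
```

```bash
python3 -m creep '[[0,-1.4,-0.3,0,0],[0,-2.8,-0.5,0,0],[0,-4.2,-0.8,0,0],[0,-5.5,-1.2,0,0],[0,-6.9,-1.6,0,0]]'|head -1; python3 st.py; python3 arc.py -7 31.7 20 50 10 27.0 -2.5 6.3
```

```text
time: 13.3
t 13.3 hole xy mm [ 5.79 31.36] toolz 27.4 yaw y 110.82 tilt 0.12 F hole [-4.5  -4.12 -0.47] grip 0.0216
[0,-15.0,-0.5,0,0],[0,-16.3,-1.1,0,0],[0,-17.6,-1.8,0,0],[0,-18.8,-2.5,0,0],[0,-20.0,-3.3,0,0],[0,-21.1,-4.1,0,0],[0,-22.2,-5.0,0,0],[0,-23.3,-6.0,0,0],[0,-24.2,-7.0,0,0],[0,-25.2,-8.0,0,0], end cmd 18.18 23.66
```

```bash
python3 arc.py 6.8 31.7 20 50 10 27.0 -2.5 6.3
```

```text
[0,-1.2,-0.5,0,0],[0,-2.5,-1.1,0,0],[0,-3.8,-1.8,0,0],[0,-5.0,-2.5,0,0],[0,-6.2,-3.3,0,0],[0,-7.3,-4.1,0,0],[0,-8.4,-5.0,0,0],[0,-9.5,-6.0,0,0],[0,-10.4,-7.0,0,0],[0,-11.4,-8.0,0,0], end cmd 18.18 23.66
```

```bash
python3 -m creep '[[0,-1.2,-0.5,0,0],[0,-2.5,-1.1,0,0],[0,-3.8,-1.8,0,0],[0,-5.0,-2.5,0,0],[0,-6.2,-3.3,0,0],[0,-7.3,-4.1,0,0]]'|head -1; python3 st.py; python3 arc.py 14.1 27.6 38 65 9 27.0 -2.5 6.3
```

```text
time: 13.9
t 13.9 hole xy mm [13.02 27.58] toolz 27.2 yaw y 110.82 tilt 0.16 F hole [-4.23 -1.63 -1.12] grip 0.0219
[0,-1.1,-0.9,0,0],[0,-2.2,-1.9,0,0],[0,-3.1,-2.9,0,0],[0,-4.1,-3.9,0,0],[0,-5.0,-5.1,0,0],[0,-5.8,-6.2,0,0],[0,-6.5,-7.4,0,0],[0,-7.2,-8.6,0,0],[0,-7.9,-9.9,0,0], end cmd 21.97 17.71
```

```bash
python3 -m creep '[[0,-1.1,-0.9,0,0],[0,-2.2,-1.9,0,0],[0,-3.1,-2.9,0,0],[0,-4.1,-3.9,0,0],[0,-5.0,-5.1,0,0],[0,-5.8,-6.2,0,0],[0,-6.5,-7.4,0,0],[0,-7.2,-8.6,0,0]]'|head -1; python3 st.py; python3 arc.py 21.3 19 62 92 10 27.0 -2.5 6.3
```

```text
time: 14.7
t 14.7 hole xy mm [20.46 19.29] toolz 27.1 yaw y 110.84 tilt 0.16 F hole [-5.31  0.71 -1.44] grip 0.0216
[0,-0.7,-1.3,0,0],[0,-1.2,-2.6,0,0],[0,-1.7,-3.9,0,0],[0,-2.2,-5.3,0,0],[0,-2.5,-6.6,0,0],[0,-2.8,-8.0,0,0],[0,-3.0,-9.4,0,0],[0,-3.1,-10.8,0,0],[0,-3.2,-12.2,0,0],[0,-3.2,-13.6,0,0], end cmd 24.48 5.36
```

```bash
python3 -m creep '[[0,-0.7,-1.3,0,0],[0,-1.2,-2.6,0,0],[0,-1.7,-3.9,0,0],[0,-2.2,-5.3,0,0],[0,-2.5,-6.6,0,0],[0,-2.8,-8.0,0,0],[0,-3.0,-9.4,0,0],[0,-3.1,-10.8,0,0],[0,-3.2,-12.2,0,0],[0,-3.2,-13.6,0,0]]'|head -1; python3 st.py; python3 arc.py 24.5 5.4 92 116 8 27.0 -2.5 6.3
```

```text
time: 15.7
t 15.7 hole xy mm [23.99  6.08] toolz 27.1 yaw y 110.87 tilt 0.16 F hole [-4.38  3.39 -2.03] grip 0.0216
[0,0.1,-1.5,0,0],[0,0.3,-2.9,0,0],[0,0.5,-4.3,0,0],[0,0.8,-5.6,0,0],[0,1.2,-7.0,0,0],[0,1.6,-8.3,0,0],[0,2.1,-9.6,0,0],[0,2.7,-10.9,0,0], end cmd 21.77 -5.54
```

```bash
python3 -m creep '[[0,0.1,-1.5,0,0],[0,0.3,-2.9,0,0],[0,0.5,-4.3,0,0],[0,0.8,-5.6,0,0],[0,1.2,-7.0,0,0],[0,1.6,-8.3,0,0],[0,2.1,-9.6,0,0],[0,2.7,-10.9,0,0]]'|head -1; python3 st.py; python3 arc.py 21.8 -5.5 116 140 8 27.0 -2.5 6.3
```

```text
time: 16.5
t 16.5 hole xy mm [21.7  -4.72] toolz 27.2 yaw y 110.88 tilt 0.13 F hole [-3.08  3.57 -1.12] grip 0.0218
[0,0.7,-1.3,0,0],[0,1.4,-2.5,0,0],[0,2.2,-3.7,0,0],[0,3.0,-4.8,0,0],[0,3.9,-5.9,0,0],[0,4.9,-7.0,0,0],[0,5.9,-7.9,0,0],[0,6.9,-8.9,0,0], end cmd 14.86 -14.38
```

```bash
python3 -m creep '[[0,0.7,-1.3,0,0],[0,1.4,-2.5,0,0],[0,2.2,-3.7,0,0],[0,3.0,-4.8,0,0],[0,3.9,-5.9,0,0],[0,4.9,-7.0,0,0],[0,5.9,-7.9,0,0],[0,6.9,-8.9,0,0]]'|head -1; python3 st.py; python3 arc.py 14.9 -14.4 140 164 8 27.0 -2.5 6.3
```

```text
time: 17.3
t 17.3 hole xy mm [ 15.14 -13.62] toolz 27.3 yaw y 110.89 tilt 0.1 F hole [-0.82  5.57 -1.11] grip 0.0216
[0,1.2,-0.9,0,0],[0,2.3,-1.7,0,0],[0,3.5,-2.4,0,0],[0,4.7,-3.1,0,0],[0,6.0,-3.8,0,0],[0,7.3,-4.3,0,0],[0,8.6,-4.8,0,0],[0,10.0,-5.3,0,0], end cmd 4.94 -19.65
```

```bash
python3 -m creep '[[0,1.2,-0.9,0,0],[0,2.3,-1.7,0,0],[0,3.5,-2.4,0,0],[0,4.7,-3.1,0,0],[0,6.0,-3.8,0,0],[0,7.3,-4.3,0,0],[0,8.6,-4.8,0,0],[0,10.0,-5.3,0,0]]'|head -1; python3 st.py; python3 arc.py 4.9 -19.7 164 188 8 27.0 -2.5 6.3
```

```text
time: 18.1
t 18.1 hole xy mm [  5.5  -19.11] toolz 27.6 yaw y 110.9 tilt 0.07 F hole [ 0.82  5.39 -1.04] grip 0.0218
[0,1.3,-0.3,0,0],[0,2.7,-0.6,0,0],[0,4.1,-0.8,0,0],[0,5.5,-0.9,0,0],[0,6.9,-1.0,0,0],[0,8.3,-1.0,0,0],[0,9.8,-0.9,0,0],[0,11.2,-0.7,0,0], end cmd -6.26 -20.44
```

```bash
python3 -m creep '[[0,1.3,-0.3,0,0],[0,2.7,-0.6,0,0],[0,4.1,-0.8,0,0],[0,5.5,-0.9,0,0],[0,6.9,-1.0,0,0],[0,8.3,-1.0,0,0],[0,9.8,-0.9,0,0],[0,11.2,-0.7,0,0]]'|head -1; python3 st.py; python3 arc.py -6.3 -20.4 188 212 8 27.0 -2.5 6.3
```

```text
time: 18.9
t 18.9 hole xy mm [ -5.65 -20.2 ] toolz 27.8 yaw y 110.89 tilt 0.06 F hole [ 3.55  4.27 -1.35] grip 0.0217
[0,1.4,0.2,0,0],[0,2.7,0.5,0,0],[0,4.1,0.9,0,0],[0,5.4,1.3,0,0],[0,6.7,1.8,0,0],[0,8.0,2.4,0,0],[0,9.3,3.1,0,0],[0,10.5,3.8,0,0], end cmd -16.81 -16.6
```

```bash
python3 -m creep '[[0,1.4,0.2,0,0],[0,2.7,0.5,0,0],[0,4.1,0.9,0,0],[0,5.4,1.3,0,0],[0,6.7,1.8,0,0],[0,8.0,2.4,0,0],[0,9.3,3.1,0,0],[0,10.5,3.8,0,0]]'|head -1; python3 st.py; python3 arc.py -16.8 -16.6 212 236 8 27.0 -2.5 6.3
```

```text
time: 19.7
t 19.7 hole xy mm [-16.13 -16.77] toolz 28.0 yaw y 110.88 tilt 0.09 F hole [ 4.17  2.98 -0.88] grip 0.0219
[0,1.2,0.8,0,0],[0,2.3,1.6,0,0],[0,3.4,2.5,0,0],[0,4.5,3.5,0,0],[0,5.4,4.5,0,0],[0,6.4,5.5,0,0],[0,7.3,6.7,0,0],[0,8.1,7.8,0,0], end cmd -24.88 -8.8
```

```bash
python3 -m creep '[[0,1.2,0.8,0,0],[0,2.3,1.6,0,0],[0,3.4,2.5,0,0],[0,4.5,3.5,0,0],[0,5.4,4.5,0,0],[0,6.4,5.5,0,0],[0,7.3,6.7,0,0],[0,8.1,7.8,0,0]]'|head -1; python3 st.py; python3 arc.py -24.9 -8.8 236 263 9 27.0 -2.5 6.3
```

```text
time: 20.5
t 20.5 hole xy mm [-24.48  -9.2 ] toolz 28.0 yaw y 110.86 tilt 0.09 F hole [ 5.79  0.15 -1.59] grip 0.0221
[0,0.7,1.2,0,0],[0,1.4,2.4,0,0],[0,2.1,3.7,0,0],[0,2.6,5.0,0,0],[0,3.1,6.3,0,0],[0,3.6,7.7,0,0],[0,3.9,9.0,0,0],[0,4.2,10.4,0,0],[0,4.4,11.8,0,0], end cmd -29.3 3.01
```

```bash
python3 -m creep '[[0,0.7,1.2,0,0],[0,1.4,2.4,0,0],[0,2.1,3.7,0,0],[0,2.6,5.0,0,0],[0,3.1,6.3,0,0],[0,3.6,7.7,0,0],[0,3.9,9.0,0,0],[0,4.2,10.4,0,0],[0,4.4,11.8,0,0]]'|head -1; python3 st.py; python3 arc.py -29.3 3.0 263 290 9 27.0 -2.5 6.3
```

```text
time: 21.4
t 21.4 hole xy mm [-29.13   2.35] toolz 28.0 yaw y 110.85 tilt 0.1 F hole [ 4.68 -2.24 -1.01] grip 0.0217
[0,0.1,1.4,0,0],[0,0.2,2.8,0,0],[0,0.2,4.2,0,0],[0,0.1,5.7,0,0],[0,-0.1,7.1,0,0],[0,-0.3,8.5,0,0],[0,-0.6,9.8,0,0],[0,-1.0,11.2,0,0],[0,-1.4,12.5,0,0], end cmd -27.87 15.53
```

```bash
python3 -m creep '[[0,0.1,1.4,0,0],[0,0.2,2.8,0,0],[0,0.2,4.2,0,0],[0,0.1,5.7,0,0],[0,-0.1,7.1,0,0],[0,-0.3,8.5,0,0],[0,-0.6,9.8,0,0],[0,-1.0,11.2,0,0],[0,-1.4,12.5,0,0]]'|head -1; python3 st.py; python3 arc.py -27.9 15.5 290 320 10 27.0 -2.5 6.3
```

```text
time: 22.3
t 22.3 hole xy mm [-28.02  14.68] toolz 28.0 yaw y 110.84 tilt 0.1 F hole [ 3.11 -5.11 -1.63] grip 0.0216
[0,-0.5,1.3,0,0],[0,-1.1,2.6,0,0],[0,-1.8,3.9,0,0],[0,-2.5,5.1,0,0],[0,-3.3,6.3,0,0],[0,-4.1,7.4,0,0],[0,-5.0,8.5,0,0],[0,-6.0,9.6,0,0],[0,-7.0,10.5,0,0],[0,-8.0,11.5,0,0], end cmd -19.86 26.98
```

```bash
python3 -m creep '[[0,-0.5,1.3,0,0],[0,-1.1,2.6,0,0],[0,-1.8,3.9,0,0],[0,-2.5,5.1,0,0],[0,-3.3,6.3,0,0],[0,-4.1,7.4,0,0],[0,-5.0,8.5,0,0],[0,-6.0,9.6,0,0],[0,-7.0,10.5,0,0],[0,-8.0,11.5,0,0]]'|head -1; python3 st.py; python3 arc.py -19.9 27.0 320 350 10 27.0 -2.5 6.3
```

```text
time: 23.3
t 23.3 hole xy mm [-20.37  26.12] toolz 27.9 yaw y 110.82 tilt 0.08 F hole [ 0.13 -6.49 -1.22] grip 0.0215
[0,-1.2,0.9,0,0],[0,-2.3,1.7,0,0],[0,-3.5,2.4,0,0],[0,-4.7,3.1,0,0],[0,-6.0,3.8,0,0],[0,-7.3,4.3,0,0],[0,-8.6,4.8,0,0],[0,-10.0,5.3,0,0],[0,-11.3,5.6,0,0],[0,-12.7,5.9,0,0], end cmd -7.19 32.89
```

```bash
python3 -m creep '[[0,-1.2,0.9,0,0],[0,-2.3,1.7,0,0],[0,-3.5,2.4,0,0],[0,-4.7,3.1,0,0],[0,-6.0,3.8,0,0],[0,-7.3,4.3,0,0],[0,-8.6,4.8,0,0],[0,-10.0,5.3,0,0],[0,-11.3,5.6,0,0],[0,-12.7,5.9,0,0]]'|head -1; python3 st.py; python3 arc.py -7.2 32.9 350 374 8 27.0 -2.5 6.3
```

```text
time: 24.3
t 24.3 hole xy mm [-8.11 32.15] toolz 27.6 yaw y 110.81 tilt 0.08 F hole [-1.98 -3.91 -1.56] grip 0.0219
[0,-1.4,0.2,0,0],[0,-2.8,0.3,0,0],[0,-4.2,0.4,0,0],[0,-5.6,0.4,0,0],[0,-7.1,0.3,0,0],[0,-8.5,0.1,0,0],[0,-9.9,-0.1,0,0],[0,-11.2,-0.4,0,0], end cmd 4.03 32.5
```

```bash
python3 -m creep '[[0,-1.4,0.2,0,0],[0,-2.8,0.3,0,0],[0,-4.2,0.4,0,0],[0,-5.6,0.4,0,0],[0,-7.1,0.3,0,0],[0,-8.5,0.1,0,0],[0,-9.9,-0.1,0,0],[0,-11.2,-0.4,0,0],[0,-11.2,-0.4,0,0]]'|head -1; python3 st.py;  python3 -m creep '[[0,4,-8,0,0],[0,6,-18,0,0],[0,6.5,-26,0,0],[0,6.5,-26,-15,0],[0,6.5,-26,-45,0],[0,6.5,-26,-75,0],[0,6.5,-26,-85,0],[0,6.5,-26,-85,0],[0,6.5,-26,-85,0]]'; python3 st.py
```

```text
time: 25.2
t 25.2 hole xy mm [ 3.23 32.08] toolz 27.5 yaw y 110.83 tilt 0.08 F hole [-2.73 -4.98 -2.4 ] grip 0.0218
time: 26.1
position: [0.5247, -0.2713, 0.2731]
tool_rot: [0.569, -3.089, -0.001]
wrist_force: [-0.3, 0.3, -2.6]
grip_width: 0.0217
grasp_force: 50.0
t 26.1 hole xy mm [-2.63  6.77] toolz 112.1 yaw y 110.87 tilt 0.04 F hole [-0.2   0.42 -2.61] grip 0.0217
```

```bash
python3 -m creep '[[0,-20,45,0,0.4],[0,-40,90,0,0.8],[0,-60,135,0,1.2],[0,-80,180,0,1.6],[0,-100,225,0,2],[0,-120,270,0,2.4],[0,-140,315,0,2.8],[0,-160,360,0,3.2],[0,-180,405,0,3.6],[0,-200,450,0,3.6]]'|head -1; python3 -m creep '[[0,0,0,0,0],[0,0,0,0,0],[0,0,0,0,0]]' |head -1
cat > st2.py <<'E'
from h import *
s=arm.read_state();p=s["position"]*1e3;R=cv2.Rodrigues(s["tool_rot"])[0]
d=R.T@(np.array([555.3,244.7,165])-p)
print("t",round(s["time"],2),"pos",np.round(p,1),"yaw",np.round(np.degrees(np.arctan2(R[1,1],R[0,1])),2),"to go tool xyz",np.round(d,1),"F",np.round(s["wrist_force"],2),"T",np.round(s["ft_torque"],2))
E
python3 st2.py
```

```text
time: 27.1
time: 27.4
t 27.4 pos [551.5 219.  272.7] yaw 92.8 to go tool xyz [ -5.2  25.6 107.6] F [ 1.62 -0.53 -1.37] T [ 0.04  0.06 -0.02]
```

```bash
python3 -m creep '[[0,-3,15,10,0],[0,-5.2,25.6,30,0],[0,-5.2,25.6,50,0],[0,-5.2,25.6,55,0],[0,-5.2,25.6,55,0],[0,-5.2,25.6,55,0],[0,-5.2,25.6,55,0]]'|head -1; python3 st2.py
python3 - <<'E'
from h import *
im=[]
for n,(x,y) in {"top":(222,222),"side":(304,195)}.items():
    c=optics.capture(n);im.append(cv2.resize(c["img"][y-45:y+45,x-45:x+45,::-1],(400,400),interpolation=cv2.INTER_CUBIC))
cv2.imwrite("pics/ins.png",np.hstack(im))
E
```

```text
time: 28.1
t 28.1 pos [556.  245.8 219.6] yaw 92.83 to go tool xyz [ 0.8 -1.1 54.6] F [-0.56 -0.14 -1.35] T [ 0.08  0.04 -0.01]
```

View pics/ins.png

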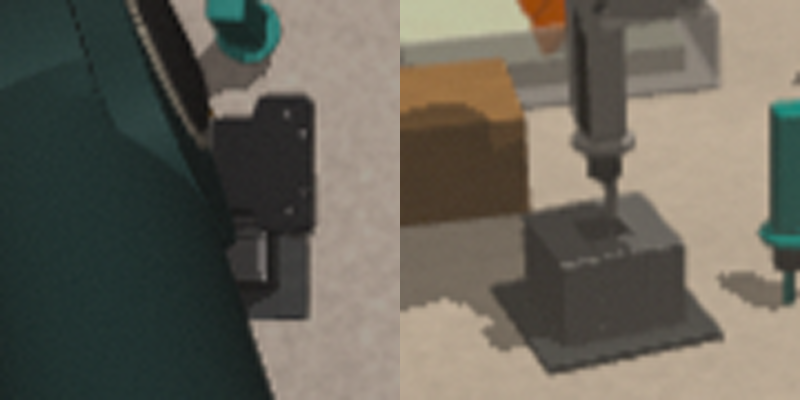

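The tool hangs above the well: shank at crop (603,165), well at about (601,228). Lowering in stages with force checks.

```bash
python3 -m creep '[[0,0.4,-0.5,6,0],[0,0.4,-0.5,12,0],[0,0.4,-0.5,18,0],[0,0.4,-0.5,18,0]]'|head -1; python3 st2.py
```

```text
time: 28.6
t 28.6 pos [554.8 245.2 199.5] yaw 92.86 to go tool xyz [-0.5 -0.5 34.5] F [-0.13  0.12 -1.37] T [0.04 0.03 0.01]
```

```bash
python3 -m creep '[[0,0,0,4,0],[0,0,0,8,0],[0,0,0,12,0],[0,0,0,12,0]]'|head -1; python3 st2.py
```

```text
time: 29.0
t 29.0 pos [555.  245.3 188. ] yaw 92.86 to go tool xyz [-0.3 -0.6 23. ] F [-0.02  0.69 -1.1 ] T [ 0.02  0.04 -0.03]
```

```bash
python3 -m creep '[[0,0,0,4,0],[0,0,0,7,0],[0,0,0,9,0],[0,0,0,9,0]]'|head -1; python3 st2.py
```

```text
time: 29.4
t 29.4 pos [555.1 245.4 179.3] yaw 92.86 to go tool xyz [-0.2 -0.7 14.3] F [ 0.15 -0.31 -1.59] T [ 0.03 -0.    0.02]
```

```bash
python3 -m creep '[[0,0,0,4,0],[0,0,0,8,0],[0,0,0,11,0],[0,0,0,11,0]]'|head -1; python3 st2.py
```

```text
time: 29.8
t 29.8 pos [554.9 245.3 168.1] yaw 92.86 to go tool xyz [-0.3 -0.6  3.1] F [-0.5  -0.59 -2.08] T [ 0.01  0.03 -0.07]
```

No side load; shank is in the well. Last 3 mm, then check for seating force.

```bash
python3 -m creep '[[0,0,0,1.5,0],[0,0,0,2.5,0],[0,0,0,3,0],[0,0,0,3,0]]'|head -1; python3 st2.py
```

```text
time: 30.2
t 30.2 pos [555.2 245.4 165.6] yaw 92.86 to go tool xyz [-0.1 -0.7  0.6] F [ 0.27  0.8  -1.26] T [ 0.02  0.04 -0.02]
```

```bash
python3 -m creep '[[0,0,0,0.5,0],[0,0,0,0.8,0],[0,0,0,0.8,0]]'|head -1; python3 st2.py
```

```text
time: 30.5
t 30.5 pos [555.2 245.4 164.8] yaw 92.86 to go tool xyz [-0.1 -0.7 -0.2] F [ 0.09  0.55 -1.64] T [ 0.02 -0.04 -0.01]
```

```bash
python3 -m creep '[[0,0,0,0.5,0],[0,0,0,0.8,0],[0,0,0,0.8,0]]'|head -1; python3 st2.py
```

```text
time: 30.8
t 30.8 pos [555.2 245.4 164.8] yaw 92.85 to go tool xyz [-0.  -0.7 -0.2] F [-5.4 -1.5 10.8] T [-0.55  1.11 -0.04]
```

```bash
python3 -m creep '[[0,0,0,-0.5,0],[0.4,0,0,-0.5,0],[0.7,0,0,-0.5,0],[1,0,0,-0.5,0],[1,0,0,-0.5,0],[1,0,0,-0.5,0],[1,0,0,-0.5,0],[1,0,0,-0.5,0]]'; python3 st2.py
```

```text
time: 31.6
position: [0.5552, 0.2454, 0.1645]
tool_rot: [0.078, -3.141, 0.0]
wrist_force: [0.8, 0.3, -0.4]
grip_width: 0.0745
grasp_force: 0.0
t 31.6 pos [555.2 245.4 164.5] yaw 92.86 to go tool xyz [-0.1 -0.7 -0.5] F [ 0.77  0.27 -0.37] T [ 0.02 -0.04 -0.02]
```

Released. Going straight up and then aside, followed by a look.

```bash
python3 -m creep '[[1,0,0,-5,0],[1,0,0,-25,0],[1,0,0,-60,0],[1,0,0,-100,0],[1,0,0,-140,0],[1,0,0,-170,0],[1,60,60,-180,0],[1,100,110,-180,0],[1,140,150,-180,0],[1,140,150,-180,0]]'|head -1; python3 -m creep '[[1,0,0,0,0],[1,0,0,0,0],[1,0,0,0,0]]'|head -1
python3 - <<'E'
from h import *
im=[]
for n,(x,y) in {"top":(222,222),"side":(304,195)}.items():
    c=optics.capture(n);im.append(cv2.resize(c["img"][y-45:y+45,x-45:x+45,::-1],(400,400),interpolation=cv2.INTER_CUBIC))
cv2.imwrite("pics/end.png",np.hstack(im))
E
```

```text
time: 32.6
time: 32.9
```

View pics/end.png

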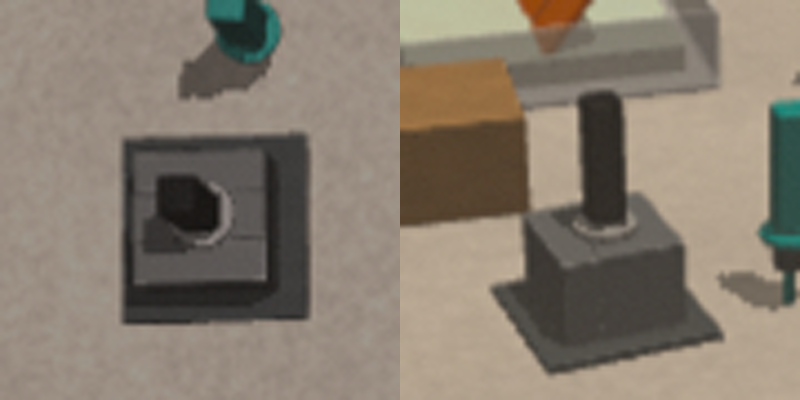

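The tool stands upright with its collar on the block: collar at top crop (203,212) and side crop (605,225). The gripper is clear. Handing in.

```bash
python3 -c "
from station import workorder
print(workorder.hand_in())"
```

```text
the job is handed in; nothing more can be done
None
```

The hole edge was deburred in one full clockwise round, with normal force reading about 4–6 N each time I checked. The tool is back upright in its stand, seated and released, and the job was handed in at about 33 s; the hand-in gave no verdict.

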